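# Seat the grinding head in the tablet grinder

## Robot

A 7-joint arm with a two-finger parallel gripper is mounted at the origin on the work surface. World frame = base frame: x ahead of the robot, y to its left, z up, the work surface at z = 0. Lengths are in m, angles in rad, forces in N, time in s.
With the tool pointing down it reaches from about 0.4 to 0.875 m from the base axis. Payload 19.3 kg.
Tool frame: the origin (TCP) lies at the very end of the fingers, on their centre line; the grasp point (between the pads) lies 19 mm behind it; z points along the fingers, y is the direction in which the jaws open and shut (so a half turn about z gives the same grasp; the last joint's range is limited). The gripper opens to 85 mm and grips with 20 to 120 N. Pads are 22 mm wide; open, the fingers measure 114 mm over their backs; the gripper's body (76 mm by 85 mm) begins 54 mm behind the grasp point. The pads swing forward as they close: fully open they stand 13 mm farther back than shut.
Start: joints at [1.062, 0.521, -0.036, 1.599, 0.021, 1.021, -0.113], TCP at [0.266, -0.566, 0.231] pointing down, gripper open.
Joint ranges: [-2.91, 2.91], [-0.3, 2.13], [-1.5, 1.42], [0.17, 2.43], [-1.26, 4.41], [0.16, 1.93], [-2.52, 2.52]. Speed limits (rad/s): [1.89, 1.89, 2.39, 2.39, 3.01, 3.01, 3.01].

## Interface

Orientations are given as [roll, pitch, yaw] about the fixed x, y, z axes, in that order (R = Rz(yaw) Ry(pitch) Rx(roll)).
In Python, from workcell import bot, viewer gives the robot as it stands.
- The arm moves only by the shell command python3 -m creep 'ROWS' [FORCE]. ROWS is JSON, a list of rows, each an object of numbers: "rx", "ry", "rz": the turn, a rotation vector about the tool's x, y, z in degrees; "tx", "ty", "tz": the shift along the tool's x, y, z in mm; "hand": the closure, from -1 (fully open) to 1 (shut), so that 0 is half open. In form: [{"rx": .., "ry": .., "rz": .., "tx": .., "ty": .., "tz": .., "hand": ..}, ...]. A call has 1 to 8 rows; each row is the pose to reach, as a shift and turn from the pose commanded when the call began, along the tool's axes at that moment; what a row does not reach only later rows make up. A row lasts 1/10 s, in which the tool goes at most 50 mm and 8.59 degrees, less where a joint would pass 70% of its speed; a pose out of reach is approached as far as the arm can. A call with a gripper value outside its range is refused whole. The fingers move at their own pace and stop on an object; FORCE is the grip in N (left out, the last holds). Time passes only in rows, so rows that repeat a pose let the fingers close. It gives the time, the measured TCP pose, the force and the opening at its end, in the units of the state.
- bot.observe(): the state, without advancing time (a new reading comes with each control period).
- viewer.grab_frame(name): name is "side" or "top"; returns a dict with "pixels" (420x560x3 uint8, blue, green, red), "vertical_fov" (degrees; the focal length in pixels is half the picture's height over the tangent of half this angle, whatever the lens; pixels are square), "cx", "cy" (the principal point, pixels), "rvec" (rotation vector, rad) and "tvec" (3), from world to camera coordinates, as OpenCV has them. Camera axes: x right, y down, z forward; pixel columns grow to the right and rows downward; lengths in m; the calibration is good to about 2 mm. A picture is of the moment at which its call begins. There is no depth.
- bot.job_done(): hands the job in, once; it reports no verdict.
Trained networks look in a picture, given as the dict that the camera call returned (one of the last four; its "shot" number tells which), for a name from the list of things; names that differ only in an ending like _2 or _b are one class to them, and where a whole thing is asked for, a point or a joint stands for the part that bears it (a point fixed in the world has none). Each returns a list of dicts, best first, with "score" (0 to 1); they miss things now and then, are a little off and sometimes report something else, mostly with a low value. They report only what shows in the picture. A call takes as long as a camera call. They do not tell look-alikes from the thing itself.
- viewer.outline_of(target, picture): "mask" (420x560 bool, what is visible of it) and "bbox" ([left, top, right, bottom] in pixels, round what is visible of it).
The state is a dict: "clock": time; "qpos": joint angles; "qd": joint speeds; "joint_efforts": joint torques, N m; "position": TCP position; "tool_rot": TCP orientation; "force": force on the tool from outside, world axes, zero at the start; "moment": the same for the moment, N m; "grip_width": finger opening in m.
Only numpy, scipy, OpenCV 4.12 (cv2) and the standard library are available. Lean on these libraries where they do the work, as an engineer would, in place of code of your own. Each camera call takes 0.05 s, during which the arm holds its last target.

## Task

Lift the grinding head out of its wooden stand and seat its tapered shank in the spindle of the tablet grinder: under light pressure, turn it until its two slots drop over the spindle's drive dogs and its flange lies fully home on the spindle face. Then set the taper by pressing the seated head straight down so that the sprung spindle sinks about 5 mm, and let go. Do it gently, never ramming the spindle onto its stop (stay well below 30 N), and leave the other things on the shelf where they are.

Things in the scene. Friction and masses are not known exactly. Their poses are not given: they have to be found in the camera images.
- head: Grinding head, one rigid piece of about 0.2 kg, upright in the stand with its flange on the stand's top. Steel flange 50 mm across, 8 mm thick, with two slots on the head's +x and -x axis, right through it and open at the rim, 11.5 mm wide, from 14 mm radius outward. Origin: centre of the flange's underside; z up. Either slot fits either dog.
- head_knob (a point): Middle of the head's round grey grip knob, 31 mm across, 36 mm high (8 to 44 mm above the flange's underside); this point is 26 mm above the underside. Axes as the head's.
- shank_tip (a point): Lower end of the head's steel tapered shank, 30 mm below the flange's underside; the shank is 22 mm across at the flange and 13 mm at this tip. Axes as the head's.
- stand: Fixed wooden block 90 x 90 x 45 mm with an upright through hole 27 mm wide in its centre, holding the head. Origin: centre of its underside.
- grinder: Fixed tablet grinder, a white box 130 (x) x 120 (y) x 60 mm, with a steel spindle 50 mm across in the middle that stands 15 mm out of the top. Origin: centre of its underside. It stands to the left or to the right, and the stand on the other side.
- spindle_face (a point): Centre of the spindle's flat top face, 75 mm above the shelf at rest; sinks with the spindle; z up, x along the grinder's x. In it a tapered socket 24 mm wide at the mouth, narrower downward (about 1 mm play around the shank when home). With the slots over the dogs the head's origin comes to this point; riding on the dogs it stays 5 mm above.
- dog_tops (a point): Point on the spindle axis level with the tops of the two steel dogs, which stand opposite each other on the face: 7 mm wide, 5 mm high, from 14.5 to 25 mm radius. This frame does NOT turn with them: the line through them lies anywhere from -1.0 to 1.0 rad about z (counterclockwise from above positive) from the grinder's x axis, and must be seen or felt.
- quill (a joint): How far the spindle is pressed down, m: 0 at rest, 0.008 at the hard stop. Sprung: about 5 N starts it, then 1 N more per mm (10 N at 5 mm); it rises by itself when relieved. The spindle also turns about z, but only against 0.2 N m of friction: a head riding on the dogs under 5 to 8 N slides over them without turning it; harder pressure may drag it along.
- pill_dish: white ceramic pill dish, 68 mm across, 18 mm high; origin at the centre of its underside. Not part of the job.
- spray: white plastic nasal spray bottle, 36 mm across, 92 mm high; origin at the centre of its underside. Not part of the job.
- tumbler: green glass tumbler, 72 mm across, 85 mm high; origin at the centre of its underside. Not part of the job.
- teapot_lid: upturned white porcelain teapot lid, 76 mm across, 24 mm high, resting on its knob; origin at the centre underneath. Not part of the job.
- tweezer: steel tweezer lying flat, 120 mm long, 6 mm high; origin under its middle, x axis along it. Not part of the job.
Not all that is in view belongs to the job. What is shaped like the head but yellow is not meant. Leave any red look-alike of the grinder alone.

How it is judged:
By the outcome, as a careful person would: the job done as asked, in the order asked, and still so for the second after the job is handed in, with the robot touching nothing.
It also fails if it takes over 72 s, if anything falls off the work surface, if the arm or the gripper's body presses on something with over 40 N, if the wrist force passes 120 N, or if a joint passes its speed limit or range.

## Working session

There is one attempt and no reset: what is moved stays moved. The work goes in short steps, Python scripts to look and compute and a shell command to move; the robot and the scene stay as the last step left them, time stands still between calls to the robot, and variables do not carry over. Pictures are saved under pics/ and viewed, and the job is handed in when it is done.

```bash
ls; mkdir -p pics; cat > h.py <<'E'
import numpy as np, cv2
from workcell import bot, viewer
from scipy.spatial.transform import Rotation as Ro
def K(p):
    f=p["pixels"].shape[0]/2/np.tan(np.radians(p["vertical_fov"])/2)
    return np.array([[f,0,p["cx"]],[0,f,p["cy"]],[0,0,1.]])
def proj(p,X):
    return cv2.projectPoints(np.array(X,float).reshape(-1,1,3),np.array(p["rvec"],float),np.array(p["tvec"],float),K(p),None)[0].reshape(-1,2)
def ray(p,uv):
    R=cv2.Rodrigues(np.array(p["rvec"],float))[0]; t=np.array(p["tvec"],float).ravel()
    d=R.T@np.linalg.inv(K(p))@np.array([uv[0],uv[1],1.]); return -R.T@t,d
def atz(p,uv,z):
    c,d=ray(p,uv); return c+d*(z-c[2])/d[2]
def save(p,n,crop=None,s=1):
    im=np.array(p["pixels"])
    if crop: im=im[crop[1]:crop[3],crop[0]:crop[2]]
    im=cv2.resize(im,None,fx=s,fy=s,interpolation=cv2.INTER_CUBIC) if s!=1 else im
    cv2.imwrite("pics/"+n+".png",im)
E
python3 - <<'E'
from h import *
s=bot.observe();print(s)
for n in("top","side"):
    p=viewer.grab_frame(n);save(p,n+"0");print({k:v for k,v in p.items() if k!="pixels"}, ray(p,(280,210)))
    for t in("head","head_knob","stand","grinder","spindle_face","pill_dish","spray","tumbler","teapot_lid","tweezer"):
        print(t,[(round(o["score"],2),np.round(o["bbox"]).tolist()) for o in viewer.outline_of(t,p)])
E
```

```text
pics
{'clock': 0.0, 'qpos': array([ 1.06177063,  0.52201169, -0.03634868,  1.6000291 ,  0.02121103,
        1.02109854, -0.11282249]), 'qd': array([ 1.77279931e-03,  6.05011362e-04, -9.18904672e-04,  2.64779604e-04,
       -4.08053264e-05,  1.97537175e-03,  4.49495826e-04]), 'joint_efforts': array([-5.32957856e-04, -9.27073431e+01,  1.97980665e+00, -3.69916499e+01,
        1.77816855e-02,  8.29364522e-03,  1.58569155e-04]), 'position': array([ 0.26537229, -0.56547592,  0.23071939]), 'tool_rot': array([-3.14043434e+00,  8.26044968e-05,  4.38817884e-01]), 'force': array([ 0.47653747, -0.42203019, -0.00168554]), 'moment': array([-0.01737209,  0.00237799,  0.05108282]), 'grip_width': 0.08551832710274997}
{'vertical_fov': 47.082728388358234, 'cx': 277.6322303892852, 'cy': 210.48684830320323, 'rvec': array([ 2.17552491, -2.14686039,  0.14152786]), 'tvec': array([-0.08737355,  0.59370226,  1.0527118 ]), 'shot': 1} (array([ 0.46072984, -0.07223409,  1.11840463]), array([ 0.12410586, -0.01155804, -0.99221434]))
head [(0.81, [136.0, 290.0, 159.0, 314.0]), (0.57, [139.0, 232.0, 165.0, 256.0])]

[... 1037 characters left out ...]
, 263.0, 355.0]), (0.55, [302.0, 352.0, 329.0, 385.0])]
stand [(0.83, [210.0, 308.0, 282.0, 387.0])]
grinder [(0.88, [323.0, 128.0, 383.0, 181.0]), (0.62, [277.0, 176.0, 337.0, 232.0]), (0.35, [295.0, 182.0, 315.0, 204.0])]
spindle_face [(0.56, [295.0, 185.0, 313.0, 203.0]), (0.55, [348.0, 133.0, 367.0, 154.0])]
pill_dish [(0.68, [309.0, 256.0, 338.0, 281.0]), (0.2, [293.0, 183.0, 313.0, 206.0])]
spray [(0.78, [232.0, 224.0, 251.0, 259.0])]
tumbler [(0.6, [112.0, 284.0, 159.0, 338.0]), (0.3, [294.0, 183.0, 317.0, 205.0])]
teapot_lid [(0.64, [223.0, 156.0, 252.0, 177.0])]
tweezer [(0.73, [178.0, 236.0, 215.0, 257.0]), (0.72, [234.0, 320.0, 263.0, 353.0]), (0.31, [294.0, 184.0, 316.0, 204.0])]
```

View pics/top0.png

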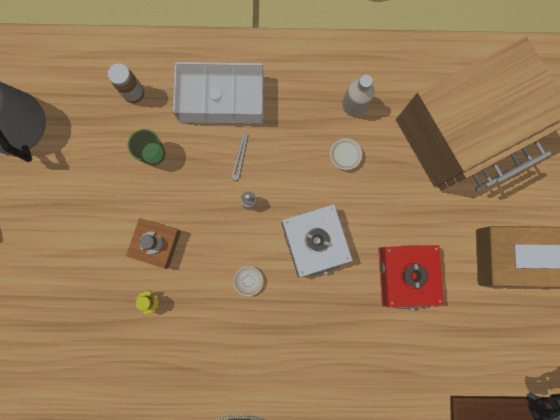

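View pics/side0.png

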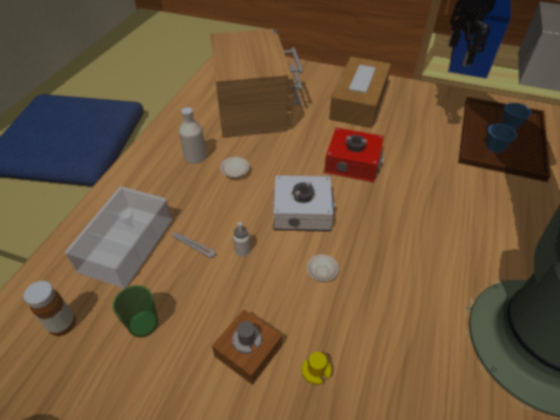

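```bash
python3 - <<'E'
import cv2,numpy as np
t=cv2.imread('pics/top0.png');s=cv2.imread('pics/side0.png')
r=lambda im,s:cv2.resize(im,s,interpolation=cv2.INTER_CUBIC)
a=np.hstack([r(t[204:284,278:358],(400,400)),r(t[212:276,122:186],(400,400))])
b=np.hstack([r(s[165:240,270:345],(400,200*2)),r(s[300:390,205:295],(400,400))])
cv2.imwrite('pics/cropA.png',a);cv2.imwrite('pics/cropB.png',b)
E
```

```text
(no output)
```

View pics/cropA.png

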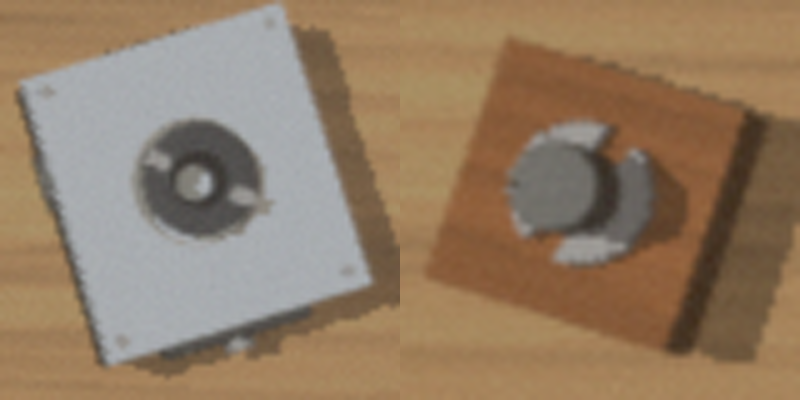

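View pics/cropB.png

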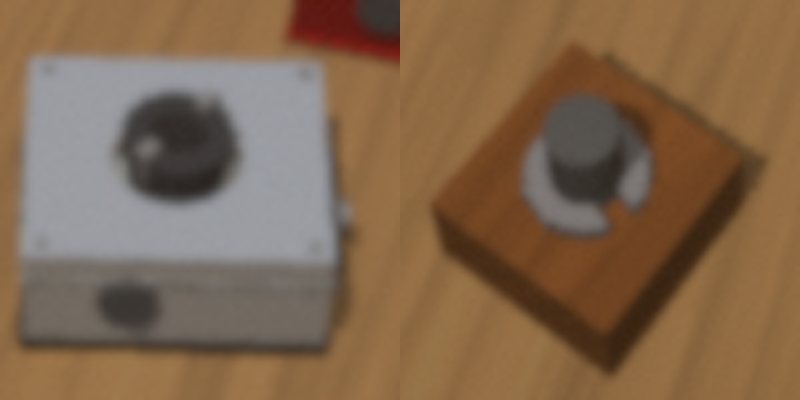

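The top view shows the white grinder at about (318,240), the red look-alike at (414,276), the stand with the grey head at (152,244), and the yellow look-alike at (148,302). Next I rectify both target areas at known heights.

```bash
cat >> h.py <<'E'
def ortho(p,c,z,half=0.06,n=400):
    # image: right = world +x, up = world +y ; returns patch n x n
    h=half; W=np.array([[c[0]-h,c[1]+h,z],[c[0]+h,c[1]+h,z],[c[0]+h,c[1]-h,z],[c[0]-h,c[1]-h,z]])
    H=cv2.getPerspectiveTransform(proj(p,W).astype(np.float32),np.float32([[0,0],[n,0],[n,n],[0,n]]))
    return cv2.warpPerspective(np.array(p["pixels"]),H,(n,n),flags=cv2.INTER_CUBIC)
def grid(im,half=0.06):
    n=im.shape[0]; im=im.copy()
    for k in range(1,6):
        x=int(n*k/6); col=(0,255,255) if k==3 else (0,160,0)
        im[x,::4]=col; im[::4,x]=col
    return im
E
python3 - <<'E'
from h import *
pt=viewer.grab_frame("top");ps=viewer.grab_frame("side")
print("spindle top",atz(pt,(317,240),.075),"side",atz(ps,(302.6,192.5),.075))
print("flange top",atz(pt,(122+582/6.25,212+192/6.25),.053),"knobtop",atz(pt,(122+555/6.25,212+187/6.25),.089),"side knob",atz(ps,(205+585/400*90-90,300+130/400*90),.089))
# stand from mask, grinder
for t,p,z in(("stand",pt,.045),("grinder",pt,.06)):
    for o in viewer.outline_of(t,p):
        m=o["mask"].astype(np.uint8);c,_=cv2.findContours(m,0,2);c=max(c,key=cv2.contourArea)
        b=cv2.boxPoints(cv2.minAreaRect(c));print(t,o["score"],[np.round(atz(p,q,z),4)[:2].tolist() for q in b])
g=atz(pt,(317,240),.075)[:2]; s=atz(pt,(122+582/6.25,212+192/6.25),.053)[:2]
G=np.round(g,2);S=np.round(s,2);print(G,S)
cv2.imwrite("pics/oG.png",np.hstack([grid(ortho(pt,G,.078)),grid(ortho(ps,G,.078))]))
cv2.imwrite("pics/oS.png",np.hstack([grid(ortho(pt,S,.053)),grid(ortho(ps,S,.053))]))
E
```

```text
spindle top [ 0.52685323 -0.16533712  0.075     ] side [ 0.52690444 -0.15663243  0.075     ]
flange top [0.51926017 0.05763397 0.053     ] knobtop [0.51886506 0.06249592 0.089     ] side knob [0.51621827 0.20027072 0.089     ]
stand 0.86 [[0.4875, 0.2562], [0.576, 0.2314], [0.5457, 0.1358], [0.4578, 0.1616]]
grinder 0.91 [[0.5695, -0.0824], [0.61, -0.2042], [0.4756, -0.2463], [0.4364, -0.126]]
grinder 0.71 [[0.5141, -0.2999], [0.525, -0.4359], [0.3843, -0.4413], [0.374, -0.3075]]
grinder 0.24 [[0.7561, -0.1954], [0.7571, -0.2654], [0.6882, -0.2649], [0.6871, -0.1954]]
[ 0.53 -0.17] [0.52 0.06]
```

View pics/oG.png

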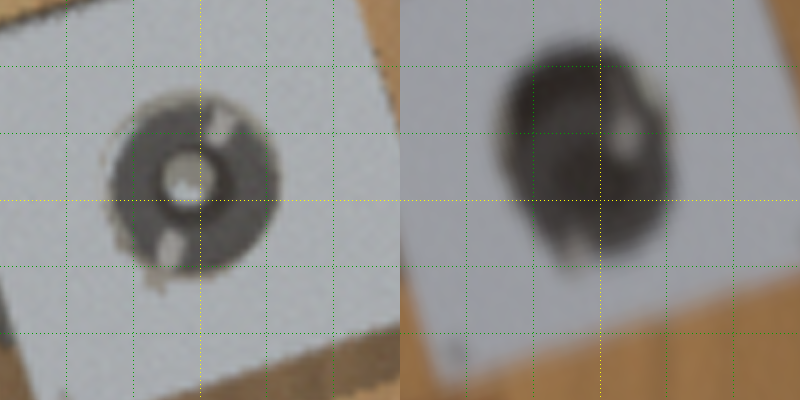

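View pics/oS.png

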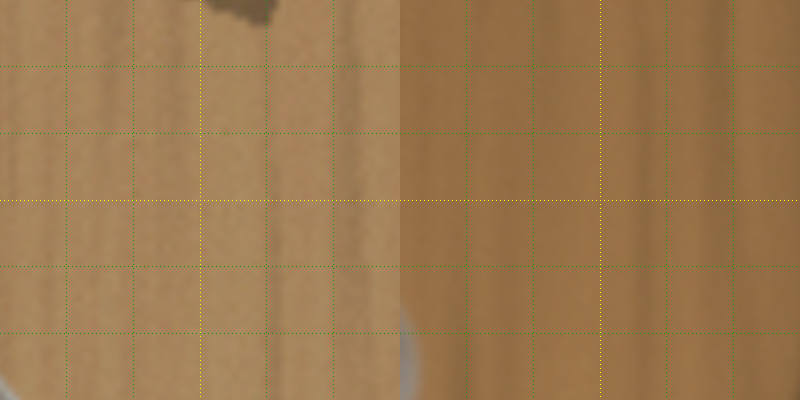

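```bash
python3 - <<'E'
from h import *
pt=viewer.grab_frame("top");ps=viewer.grab_frame("side")
S=np.array([.52,.195])
for n,p in(("t",pt),("s",ps)): np.save("/tmp/%s.npy"%n,p,allow_pickle=True)
cv2.imwrite("pics/oS2.png",np.hstack([grid(ortho(pt,S,.053)),grid(ortho(ps,S,.053))]))
cv2.imwrite("pics/oS3.png",np.hstack([grid(ortho(pt,S,.089)),grid(ortho(ps,S,.089))]))
E
```

```text
(no output)
```

View pics/oS2.png

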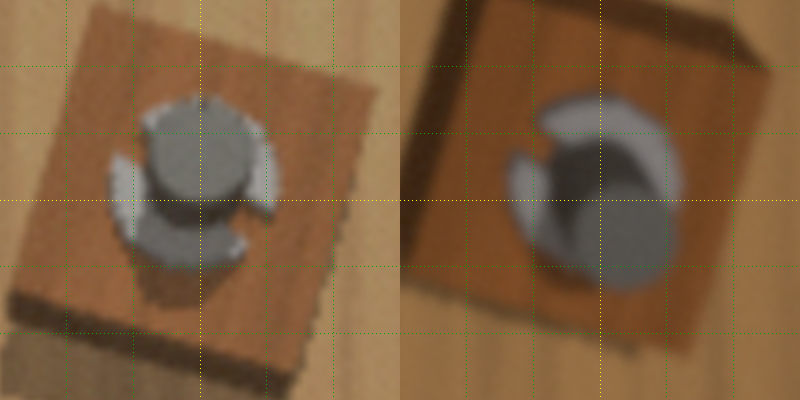

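View pics/oS3.png

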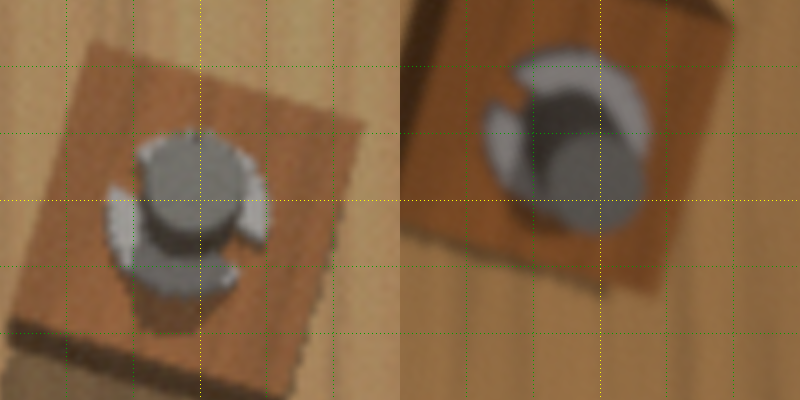

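```bash
cat >> h.py <<'E'
def delta(xyz,yaw_deg):
    s=bot.observe(); R=Ro.from_euler("xyz",s["tool_rot"])
    d=R.inv().apply(np.array(xyz)-s["position"])*1000
    T=Ro.from_euler("xyz",[np.pi,0,np.radians(yaw_deg)])
    rv=np.degrees((R.inv()*T).as_rotvec())
    print("clock %.2f pos %s rpy %s q7 %.2f F %s M %s w %.4f"%(s["clock"],np.round(s["position"],4),np.round(np.degrees(s["tool_rot"]),2),s["qpos"][6],np.round(s["force"],2),np.round(s["moment"],2),s["grip_width"]))
    print("t mm",np.round(d,1),"r deg",np.round(rv,2))
E
python3 - <<'E'
from h import *
delta([.5185,.2,.2],111)
p=viewer.grab_frame("top")
print(atz(p,(249,200),.08), atz(p,(152,152),.04))
E
```

```text
clock 1.40 pos [ 0.2655 -0.5658  0.2313] rpy [-180.      0.     25.14] q7 -0.11 F [-0.21  0.48 -1.24] M [ 0.01 -0.04  0.05] w 0.0856
t mm [ 554.4 -585.8   31.3] r deg [ -0.    -0.   -85.86]
[ 0.61160699 -0.01662071  0.08      ] [0.72506707 0.20914907 0.04      ]
```

```bash
python3 -m creep '[{"tx":35,"ty":-37,"rz":-5},{"tx":70,"ty":-74,"rz":-10},{"tx":104,"ty":-110,"rz":-16},{"tx":139,"ty":-146,"rz":-21},{"tx":173,"ty":-183,"rz":-26},{"tx":208,"ty":-220,"rz":-32},{"tx":242,"ty":-256,"rz":-37},{"tx":277,"ty":-293,"rz":-43}]' ; python3 -c "
from h import *
delta([.5185,.2002,.15],111)"
```

```text
clock 1.45 pos [ 0.2655 -0.5658  0.2313] rpy [-180.     -0.     25.14] q7 -0.11 F [-0.06  0.7  -1.2 ] M [-0.05  0.01 -0.02] w 0.0854
t mm [ 554.4 -585.9   81.3] r deg [ -0.    -0.   -85.86]schema error: expected keys rx, ry, rz, tx, ty, tz, hand
```

```bash
python3 -m creep '[{"rx":0,"ry":0,"rz":-5,"tx":35,"ty":-37,"tz":0,"hand":-1},{"rx":0,"ry":0,"rz":-10,"tx":70,"ty":-74,"tz":0,"hand":-1},{"rx":0,"ry":0,"rz":-16,"tx":104,"ty":-110,"tz":0,"hand":-1},{"rx":0,"ry":0,"rz":-21,"tx":139,"ty":-146,"tz":0,"hand":-1},{"rx":0,"ry":0,"rz":-26,"tx":173,"ty":-183,"tz":0,"hand":-1},{"rx":0,"ry":0,"rz":-32,"tx":208,"ty":-220,"tz":0,"hand":-1},{"rx":0,"ry":0,"rz":-37,"tx":242,"ty":-256,"tz":0,"hand":-1},{"rx":0,"ry":0,"rz":-43,"tx":277,"ty":-293,"tz":0,"hand":-1}]' ; python3 -c "
from h import *
delta([.5185,.2002,.15],111)"
```

```text
clock: 2.25
position: [0.391, -0.1841, 0.2316]
tool_rot: [3.141, 0.0, 1.193]
force: [1.3, -0.3, 0.3]
grip_width: 0.0854
clock 2.25 pos [ 0.391  -0.1841  0.2316] rpy [1.7995e+02 2.0000e-02 6.8340e+01] q7 -0.19 F [ 1.26 -0.34  0.25] M [ 0.04 -0.08 -0.02] w 0.0854
t mm [404.2 -23.5  81.5] r deg [ 4.000e-02  3.000e-02 -4.266e+01]
```

```bash
python3 -m creep '[{"rx":0,"ry":0,"rz":-6,"tx":50,"ty":-3,"tz":0,"hand":-1},{"rx":0,"ry":0,"rz":-12,"tx":100,"ty":-6,"tz":0,"hand":-1},{"rx":0,"ry":0,"rz":-18,"tx":150,"ty":-9,"tz":10,"hand":-1},{"rx":0,"ry":0,"rz":-24,"tx":200,"ty":-12,"tz":20,"hand":-1},{"rx":0,"ry":0,"rz":-30,"tx":249,"ty":-15,"tz":30,"hand":-1},{"rx":0,"ry":0,"rz":-36,"tx":298,"ty":-18,"tz":40,"hand":-1},{"rx":0,"ry":0,"rz":-42,"tx":345,"ty":-20,"tz":50,"hand":-1},{"rx":0,"ry":0,"rz":-43,"tx":385,"ty":-22,"tz":60,"hand":-1}]' ; python3 -c "
from h import *
delta([.5185,.2002,.058],111)"
```

```text
clock: 3.05
position: [0.5142, 0.1822, 0.1709]
tool_rot: [3.141, -0.001, 1.944]
force: [1.1, -1.4, 0.7]
grip_width: 0.0856
clock 3.05 pos [0.5142 0.1822 0.1709] rpy [ 1.7997e+02 -3.0000e-02  1.1141e+02] q7 -0.42 F [ 1.14 -1.41  0.68] M [-0.03 -0.03 -0.03] w 0.0856
t mm [ 15.1  10.5 112.9] r deg [ 0.03 -0.03  0.41]
```

```bash
python3 -m creep '[{"rx":0,"ry":0,"rz":0,"tx":15,"ty":10,"tz":10,"hand":-1},{"rx":0,"ry":0,"rz":0,"tx":15.5,"ty":10.5,"tz":40,"hand":-1},{"rx":0,"ry":0,"rz":0,"tx":15.5,"ty":10.5,"tz":65,"hand":-1},{"rx":0,"ry":0,"rz":0,"tx":15.5,"ty":10.5,"tz":80,"hand":-1},{"rx":0,"ry":0,"rz":0,"tx":15.5,"ty":10.5,"tz":80,"hand":-0.5}]' ; python3 -c "
from h import *
delta([.5185,.2002,.058],111)
p=viewer.grab_frame('top');save(p,'t1',(80,170,240,330),3)
p=viewer.grab_frame('side');save(p,'s1',(170,240,330,400),3)"
```

```text
clock: 3.55
position: [0.5171, 0.1974, 0.0899]
tool_rot: [-3.139, -0.0, 1.94]
force: [-0.3, 0.3, -0.1]
grip_width: 0.0731
clock 3.55 pos [0.5171 0.1974 0.0899] rpy [-179.85   -0.    111.14] q7 -0.52 F [-0.34  0.29 -0.11] M [ 0.01  0.08 -0.04] w 0.0731
t mm [ 2.1  2.4 31.9] r deg [-0.15 -0.    0.14]
```

View pics/s1.png

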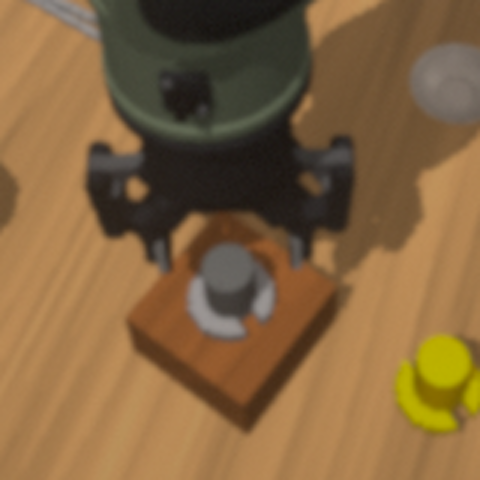

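View pics/t1.png

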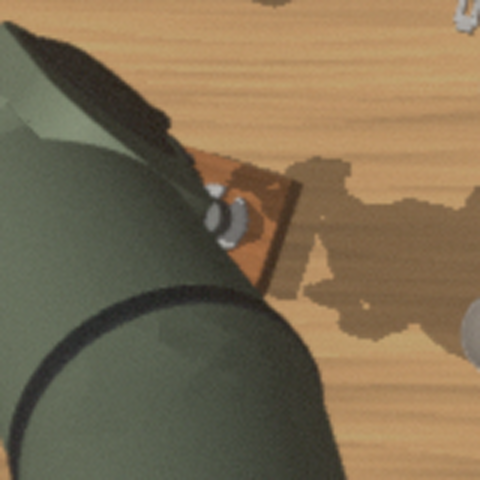

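```bash
python3 -m creep '[{"rx":0,"ry":0,"rz":0,"tx":1.5,"ty":1.5,"tz":15,"hand":-0.5},{"rx":0,"ry":0,"rz":0,"tx":1.5,"ty":1.5,"tz":31,"hand":-0.5},{"rx":0,"ry":0,"rz":0,"tx":1.5,"ty":1.5,"tz":31,"hand":-0.5}]' ; python3 -c "
from h import *
delta([.5185,.2002,.058],111)
p=viewer.grab_frame('side');save(p,'s2',(190,260,310,380),5)"
```

```text
clock: 3.95
position: [0.5179, 0.1993, 0.0585]
tool_rot: [-3.139, 0.0, 1.94]
force: [-0.5, -0.6, -0.6]
grip_width: 0.0647
clock 3.95 pos [0.5179 0.1993 0.0585] rpy [-1.7986e+02  1.0000e-02  1.1114e+02] q7 -0.55 F [-0.52 -0.63 -0.64] M [-0.06  0.02 -0.04] w 0.0647
t mm [0.7 0.9 0.5] r deg [-0.14  0.01  0.14]
```

View pics/s2.png

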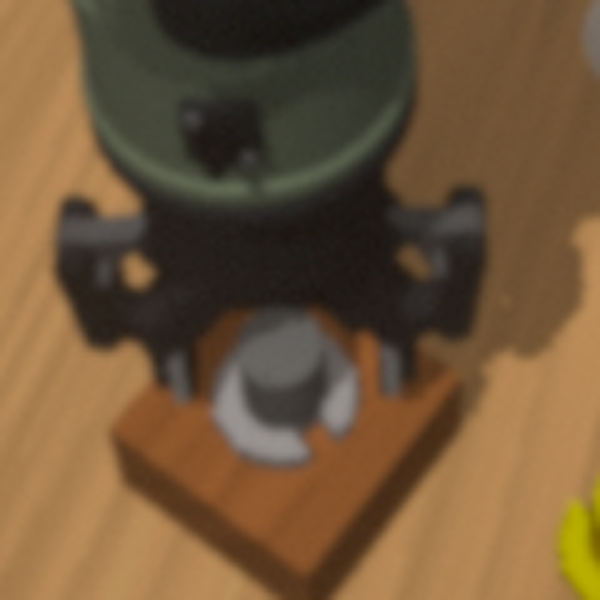

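The jaws straddle the knob (pads at about (180,375) and (392,370), knob at (282,375) in the crop). I'm closing on it now.

```bash
python3 -m creep '[{"rx":0,"ry":0,"rz":0,"tx":0.5,"ty":0.5,"tz":0,"hand":0},{"rx":0,"ry":0,"rz":0,"tx":0.5,"ty":0.5,"tz":0,"hand":0.5},{"rx":0,"ry":0,"rz":0,"tx":0.5,"ty":0.5,"tz":0,"hand":1},{"rx":0,"ry":0,"rz":0,"tx":0.5,"ty":0.5,"tz":0,"hand":1},{"rx":0,"ry":0,"rz":0,"tx":0.5,"ty":0.5,"tz":0,"hand":1},{"rx":0,"ry":0,"rz":0,"tx":0.5,"ty":0.5,"tz":0,"hand":1}]' 40; python3 -c "
from h import *
delta([.5185,.2002,.16],111)
p=viewer.grab_frame('side');save(p,'s3',(190,260,310,380),5)"
```

```text
clock: 4.6
position: [0.5194, 0.2006, 0.0609]
tool_rot: [3.141, 0.0, 1.94]
force: [-0.9, 0.2, 5.8]
grip_width: 0.0297
clock 4.60 pos [0.5194 0.2006 0.0609] rpy [179.95   0.   111.14] q7 -0.55 F [-0.94  0.2   5.77] M [-0.02  0.29 -0.02] w 0.0297
t mm [ -0.1  -0.9 -99.1] r deg [0.05 0.   0.14]
```

View pics/s3.png

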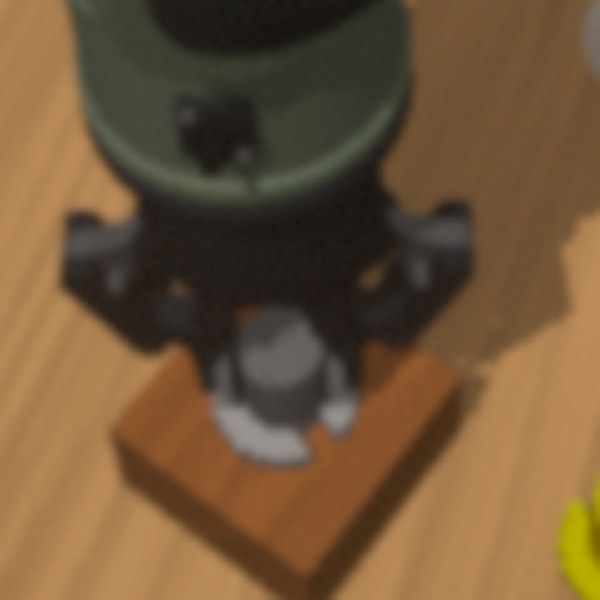

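```bash
python3 -m creep '[{"rx":0,"ry":0,"rz":0,"tx":0,"ty":0,"tz":-10,"hand":1},{"rx":0,"ry":0,"rz":0,"tx":0,"ty":0,"tz":-25,"hand":1},{"rx":0,"ry":0,"rz":0,"tx":0,"ty":0,"tz":-40,"hand":1},{"rx":0,"ry":0,"rz":0,"tx":0,"ty":0,"tz":-60,"hand":1},{"rx":0,"ry":0,"rz":0,"tx":0,"ty":0,"tz":-85,"hand":1},{"rx":0,"ry":0,"rz":0,"tx":0,"ty":0,"tz":-110,"hand":1},{"rx":0,"ry":0,"rz":0,"tx":0,"ty":0,"tz":-120,"hand":1},{"rx":0,"ry":0,"rz":0,"tx":0,"ty":0,"tz":-120,"hand":1}]' ; python3 -c "
from h import *
delta([.529,-.166,.178],33.5)
p=viewer.grab_frame('side');save(p,'s4',(170,180,330,340),4)
p=viewer.grab_frame('top');save(p,'t4',(80,170,240,330),4)"
```

```text
clock: 5.45
position: [0.5197, 0.2005, 0.182]
tool_rot: [3.139, 0.0, 1.939]
force: [-0.5, 0.3, -2.9]
grip_width: 0.0299
clock 5.45 pos [0.5197 0.2005 0.182 ] rpy [1.7985e+02 2.0000e-02 1.1112e+02] q7 -0.44 F [-0.52  0.3  -2.85] M [ 0.03 -0.03 -0.08] w 0.0299
t mm [-345.2 -123.4    3.7] r deg [ 0.14 -0.09 77.62]
```

View pics/s4.png

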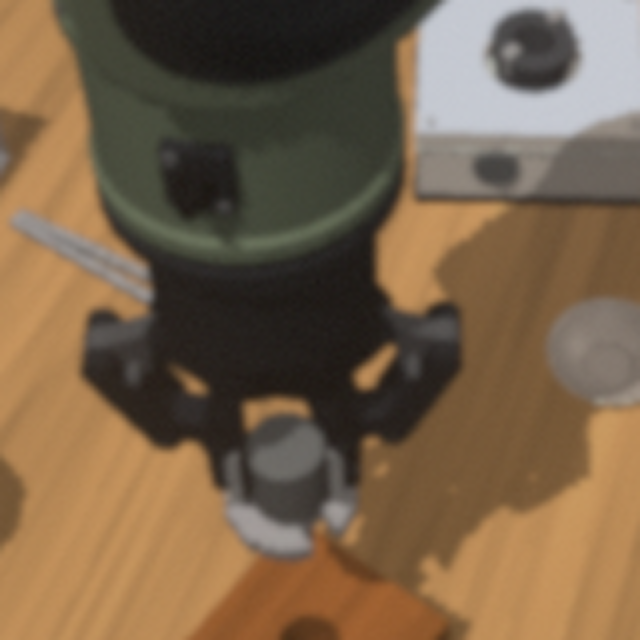

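The head is out: the stand's hole shows at (305,630) and the head hangs upright in the jaws. Next I measure its offset and slot angle in the hand.

```bash
python3 - <<'E'
from h import *
p=viewer.grab_frame('side')
S=np.array([.5197,.2005])
cv2.imwrite("pics/o5.png",np.hstack([grid(ortho(p,S,.174)),grid(ortho(p,S,.210))]))
E
```

```text
(no output)
```

View pics/o5.png

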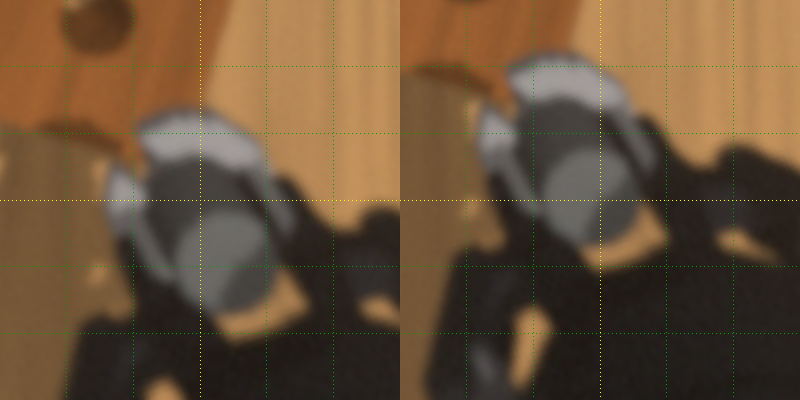

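View pics/t4.png

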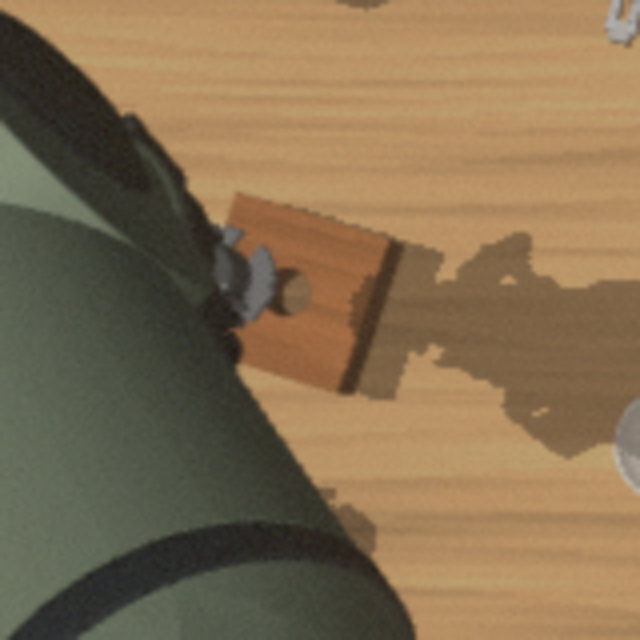

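```bash
python3 - <<'E'
from h import *
for f in("t","s"):
    p=np.load("/tmp/%s.npy"%f,allow_pickle=True).item()
    for c in ([.529,-.166],[.528,-.165],[.530,-.167]):
        o=cv2.cvtColor(ortho(p,c,.080,.03,300),cv2.COLOR_BGR2GRAY).astype(float)
        yy,xx=np.mgrid[:300,:300];X=(xx-150)*.2;Y=(150-yy)*.2;r=np.hypot(X,Y);a=np.degrees(np.arctan2(Y,X))
        prof=[o[(r>15.5)&(r<22)&(np.abs((a-d+180)%360-180)<3)].mean() for d in range(-180,180,5)]
        d=np.arange(-180,180,5);prof=np.array(prof)
        out=[]
        for lo in(67,-113):
            k=np.abs((d-lo+180)%360-180)<=35;w=np.clip(prof[k]-np.percentile(prof[k],35),0,None);out.append(round(lo+((d[k]-lo+180)%360-180)@w/w.sum(),1))
        print(f,c,out)
    if c[0]==.530: cv2.imwrite("pics/o6%s.png"%f,ortho(p,[.529,-.166],.080,.03,500))
E
```

```text
t [0.529, -0.166] [np.float64(68.8), np.float64(-114.2)]
t [0.528, -0.165] [np.float64(64.8), np.float64(-110.3)]
t [0.53, -0.167] [np.float64(72.9), np.float64(-118.0)]
s [0.529, -0.166] [np.float64(64.1), np.float64(-99.2)]
s [0.528, -0.165] [np.float64(60.2), np.float64(-99.3)]
s [0.53, -0.167] [np.float64(67.8), np.float64(-98.5)]
```

View pics/o6t.png

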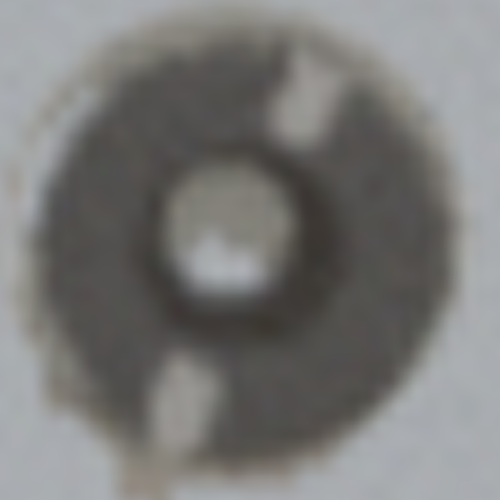

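View pics/o6s.png

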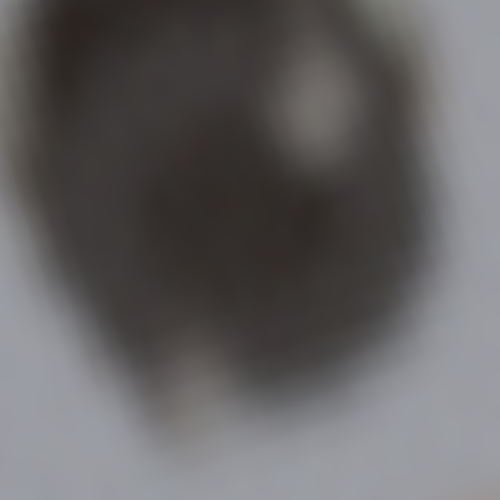

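```bash
python3 -m creep '[{"rx":0,"ry":0,"rz":6,"tx":-17,"ty":-6,"tz":0,"hand":1},{"rx":0,"ry":0,"rz":13,"tx":-51,"ty":-18,"tz":0,"hand":1},{"rx":0,"ry":0,"rz":20,"tx":-93,"ty":-33,"tz":0,"hand":1},{"rx":0,"ry":0,"rz":28,"tx":-137,"ty":-49,"tz":0,"hand":1},{"rx":0,"ry":0,"rz":36,"tx":-181,"ty":-65,"tz":0,"hand":1},{"rx":0,"ry":0,"rz":44,"tx":-225,"ty":-81,"tz":0,"hand":1},{"rx":0,"ry":0,"rz":52,"tx":-269,"ty":-96,"tz":0,"hand":1},{"rx":0,"ry":0,"rz":60,"tx":-305,"ty":-109,"tz":0,"hand":1}]' ; python3 -c "
from h import *
delta([.5285,-.166,.160],34)"
```

```text
clock: 6.4
position: [0.5266, -0.1261, 0.1793]
tool_rot: [-3.14, 0.001, 0.886]
force: [0.3, 1.2, -3.1]
grip_width: 0.0298
clock 6.40 pos [ 0.5266 -0.1261  0.1793] rpy [-1.7994e+02  7.0000e-02  5.0740e+01] q7 -0.73 F [ 0.34  1.19 -3.07] M [ 0.03 -0.04  0.03] w 0.0298
t mm [-29.7  26.8  19.3] r deg [-0.05  0.08 16.74]
```

```bash
python3 -m creep '[{"rx":0,"ry":0,"rz":7,"tx":-15,"ty":13,"tz":5,"hand":1},{"rx":0,"ry":0,"rz":14,"tx":-26,"ty":24,"tz":12,"hand":1},{"rx":0,"ry":0,"rz":16.5,"tx":-29.5,"ty":27,"tz":18,"hand":1},{"rx":0,"ry":0,"rz":16.5,"tx":-29.5,"ty":27,"tz":18,"hand":1},{"rx":0,"ry":0,"rz":16.5,"tx":-29.5,"ty":27,"tz":18,"hand":1}]' ; python3 - <<'E'
from h import *
delta([.5285,-.166,.128],34)
p=viewer.grab_frame('side');save(p,'s7',(240,90,380,230),4)
s=bot.observe()["position"]
q=viewer.grab_frame('top');save(q,'t7',(240,160,400,320),4)
zf=s[2]-.016+.008
cv2.imwrite("pics/o7.png",np.hstack([grid(ortho(p,[.53,-.165],zf)),grid(ortho(q,[.53,-.165],zf))]))
E
```

```text
clock: 6.9
position: [0.5296, -0.1627, 0.1617]
tool_rot: [-3.14, 0.001, 0.607]
force: [-0.0, -0.2, -2.0]
grip_width: 0.03
clock 6.90 pos [ 0.5296 -0.1627  0.1617] rpy [-1.7993e+02  4.0000e-02  3.4770e+01] q7 -0.90 F [-0.04 -0.2  -2.04] M [ 0.   -0.01  0.03] w 0.0300
t mm [-2.8  2.1 33.7] r deg [-0.07  0.05  0.77]
```

View pics/s7.png

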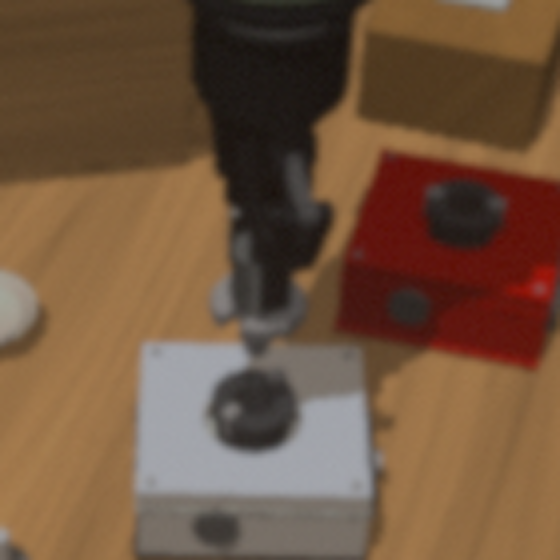

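View pics/o7.png

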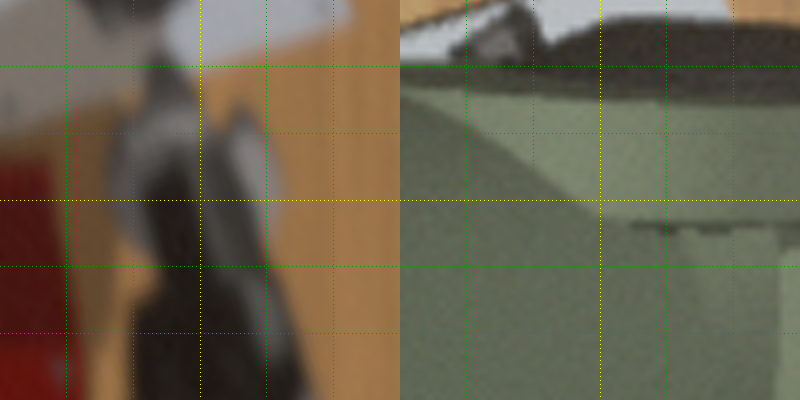

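View pics/t7.png

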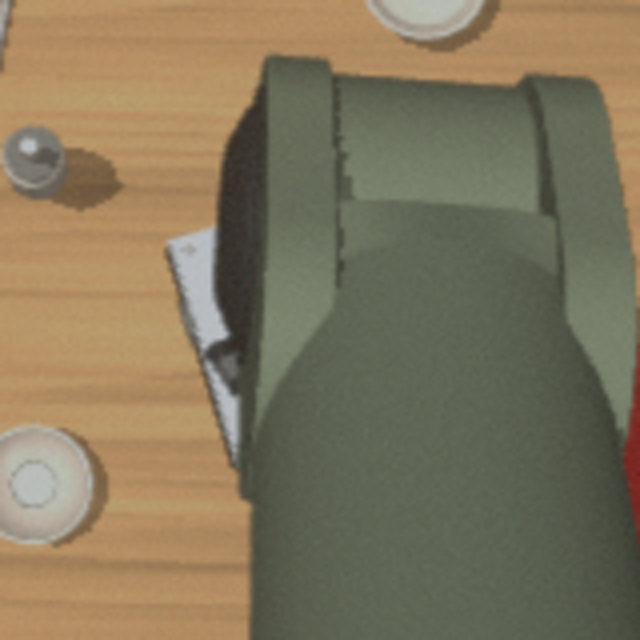

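```bash
python3 -m creep '[{"rx":0,"ry":0,"rz":0.7,"tx":-1.5,"ty":1,"tz":8,"hand":1},{"rx":0,"ry":0,"rz":0.7,"tx":-2.5,"ty":1.5,"tz":18,"hand":1},{"rx":0,"ry":0,"rz":0.7,"tx":-2.5,"ty":1.5,"tz":26,"hand":1},{"rx":0,"ry":0,"rz":0.7,"tx":-2.5,"ty":1.5,"tz":29,"hand":1},{"rx":0,"ry":0,"rz":0.7,"tx":-2.5,"ty":1.5,"tz":29,"hand":1}]' ; python3 - <<'E'
from h import *
delta([.5285,-.166,.128],34)
p=viewer.grab_frame('side');save(p,'s8',(260,130,350,220),6)
E
```

```text
clock: 7.5
position: [0.5284, -0.1658, 0.1326]
tool_rot: [-3.141, 0.001, 0.593]
force: [0.3, -0.4, -1.6]
grip_width: 0.0294
clock 7.50 pos [ 0.5284 -0.1658  0.1326] rpy [-1.7995e+02  4.0000e-02  3.3950e+01] q7 -0.92 F [ 0.35 -0.44 -1.61] M [ 0.01 -0.03 -0.02] w 0.0294
t mm [-0.1  0.2  4.6] r deg [-0.05  0.04 -0.05]
```

View pics/s8.png

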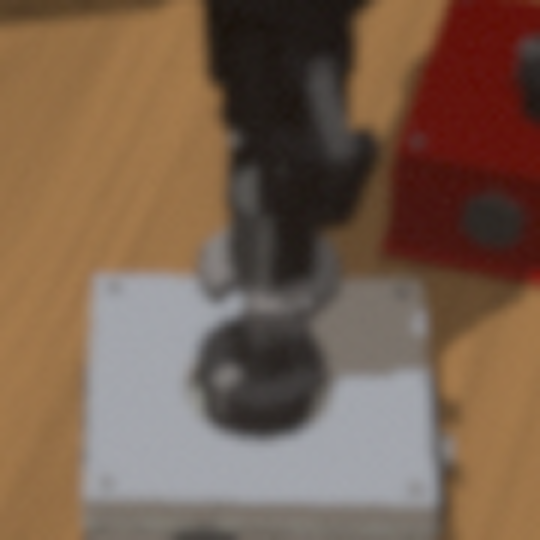

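```bash
python3 - <<'E'
from h import *
p=viewer.grab_frame('side');save(p,'s9',(270,140,340,210),8)
f=lambda X:np.round((proj(p,X)-[270,140])*8,1).tolist()
print(f([.529,-.166,.075]),f([.529,-.166,.080]),f([.5284,-.1658,.117]),f([.5284,-.1658,.125]),f([.5284,-.1658,.0866]))
print("mm/px", f([.539,-.166,.08]), f([.529,-.156,.08]))
th=np.radians(68)
for sg in(1,-1): print("dog",f([.529+sg*.01975*np.cos(th),-.166+sg*.01975*np.sin(th),.08]))
E
```

```text
[[263.6, 395.9]] [[264.3, 383.5]] [[271.9, 289.1]] [[273.2, 267.7]] [[267.2, 367.8]]
mm/px [[230.6, 375.1]] [[253.7, 407.3]]
dog [[219.6, 421.0]]
dog [[308.2, 346.7]]
```

View pics/s9.png

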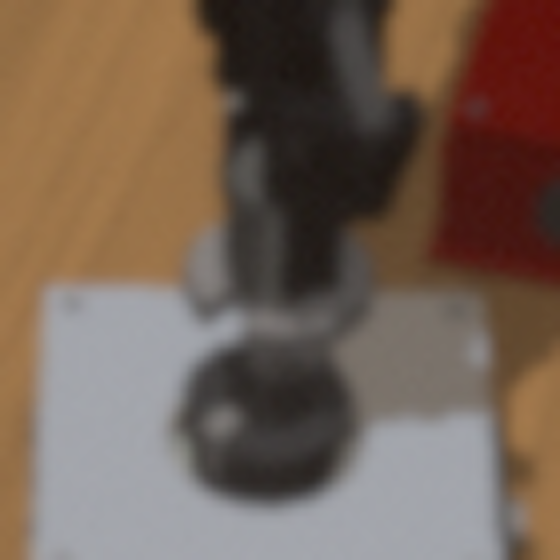

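```bash
python3 - <<'E'
from h import *
p=viewer.grab_frame('side')
ang=np.linspace(0,2*np.pi,73)
def ov(im,c,z,r,col,s,off):
    P=np.c_[c[0]+r*np.cos(ang),c[1]+r*np.sin(ang),np.full(73,z)]
    q=((proj(p,P)-off)*s).astype(np.int32)
    cv2.polylines(im,[q.reshape(-1,1,2)],True,col,1)
ims=[]
for dx,dz in((0,-.016),(-.0018,-.012)):
    im=cv2.resize(np.array(p["pixels"])[145:205,270:340],None,fx=5.7,fy=5.7,interpolation=cv2.INTER_CUBIC)
    im=cv2.convertScaleAbs(im,alpha=1.5)
    c=[.5284+dx,-.1658]; z=.1326+dz; o=np.array([270,145])
    ov(im,c,z,.025,(0,255,0),5.7,o);ov(im,c,z+.008,.025,(0,255,255),5.7,o);ov(im,c,z-.03,.0065,(255,0,255),5.7,o)
    ov(im,[.529,-.166],.075,.025,(255,0,0),5.7,o)
    ims.append(im)
cv2.imwrite("pics/ov.png",np.hstack(ims))
E
```

View pics/ov.png

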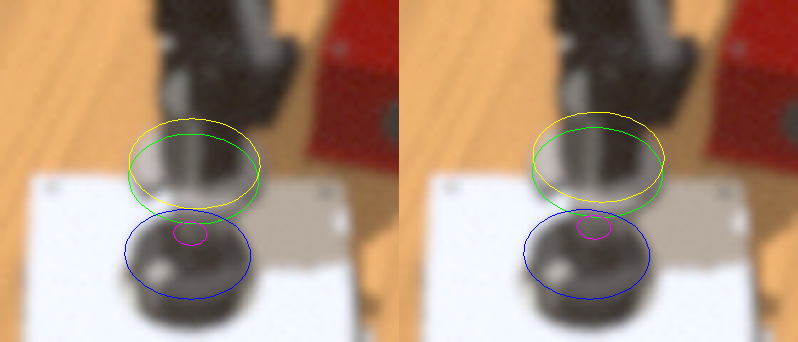

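```bash
python3 -m creep '[{"rx":0,"ry":0,"rz":0,"tx":0.7,"ty":0.5,"tz":2,"hand":1},{"rx":0,"ry":0,"rz":0,"tx":0.7,"ty":0.5,"tz":7,"hand":1},{"rx":0,"ry":0,"rz":0,"tx":0.7,"ty":0.5,"tz":13,"hand":1},{"rx":0,"ry":0,"rz":0,"tx":0.7,"ty":0.5,"tz":18,"hand":1},{"rx":0,"ry":0,"rz":0,"tx":0.7,"ty":0.5,"tz":20,"hand":1},{"rx":0,"ry":0,"rz":0,"tx":0.7,"ty":0.5,"tz":20,"hand":1}]' ; python3 - <<'E'
from h import *
delta([.5292,-.166,.1],34)
p=viewer.grab_frame('side');save(p,'s10',(270,140,340,210),8)
E
```

```text
clock: 8.25
position: [0.5294, -0.1659, 0.1129]
tool_rot: [-3.141, 0.0, 0.592]
force: [-0.2, -0.2, -2.5]
grip_width: 0.0297
clock 8.25 pos [ 0.5294 -0.1659  0.1129] rpy [-1.7997e+02  2.0000e-02  3.3940e+01] q7 -0.93 F [-0.17 -0.17 -2.51] M [-0.02 -0.   -0.07] w 0.0297
t mm [-0.2 -0.  12.9] r deg [-0.03  0.02 -0.06]
```

View pics/s10.png

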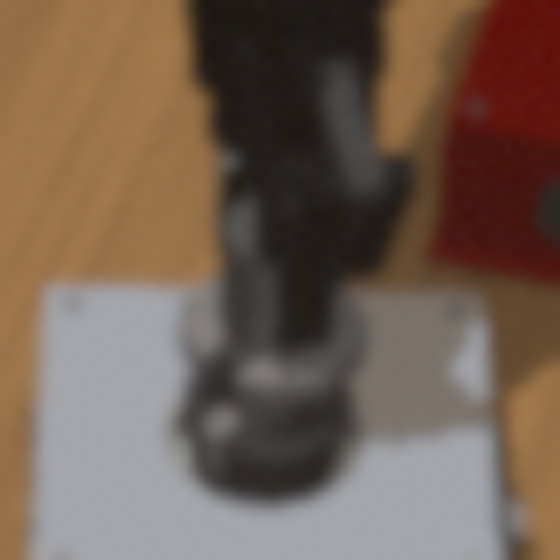

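The shank is inside the socket with no contact force (Fz is about −2.3 N, the head's weight). The near dog at (220,420) sits under the slot at about (218,365). I'm descending slowly.

```bash
python3 -m creep '[{"rx":0,"ry":0,"rz":0,"tx":0,"ty":0,"tz":4,"hand":1},{"rx":0,"ry":0,"rz":0,"tx":0,"ty":0,"tz":8,"hand":1},{"rx":0,"ry":0,"rz":0,"tx":0,"ty":0,"tz":11,"hand":1},{"rx":0,"ry":0,"rz":0,"tx":0,"ty":0,"tz":13,"hand":1},{"rx":0,"ry":0,"rz":0,"tx":0,"ty":0,"tz":14,"hand":1},{"rx":0,"ry":0,"rz":0,"tx":0,"ty":0,"tz":14,"hand":1}]' ; python3 -c "
from h import *
delta([.5292,-.166,.095],34)"

```

```text
clock: 8.9
position: [0.5295, -0.1659, 0.0992]
tool_rot: [-3.141, 0.0, 0.592]
force: [-0.2, -0.2, -2.6]
grip_width: 0.03
clock 8.90 pos [ 0.5295 -0.1659  0.0992] rpy [-1.7999e+02  1.0000e-02  3.3940e+01] q7 -0.94 F [-0.17 -0.17 -2.61] M [-0.04 -0.02 -0.03] w 0.0300
t mm [-0.3 -0.1  4.2] r deg [-0.01  0.01 -0.06]
```

```bash
python3 -m creep '[{"rx":0,"ry":0,"rz":0,"tx":0,"ty":0,"tz":1,"hand":1},{"rx":0,"ry":0,"rz":0,"tx":0,"ty":0,"tz":2,"hand":1},{"rx":0,"ry":0,"rz":0,"tx":0,"ty":0,"tz":3,"hand":1},{"rx":0,"ry":0,"rz":0,"tx":0,"ty":0,"tz":4,"hand":1},{"rx":0,"ry":0,"rz":0,"tx":0,"ty":0,"tz":4,"hand":1}]' ; python3 -c "
from h import *
delta([.5292,-.166,.091],34)
p=viewer.grab_frame('side');save(p,'s11',(270,140,340,210),8)"

```

```text
clock: 9.4
position: [0.5295, -0.1659, 0.0952]
tool_rot: [-3.141, 0.0, 0.592]
force: [-0.1, -0.1, -2.9]
grip_width: 0.0302
clock 9.40 pos [ 0.5295 -0.1659  0.0952] rpy [-1.7999e+02  1.0000e-02  3.3940e+01] q7 -0.94 F [-0.11 -0.1  -2.91] M [ 0.04  0.02 -0.  ] w 0.0302
t mm [-0.3 -0.1  4.2] r deg [-0.01  0.01 -0.06]
```

View pics/s11.png

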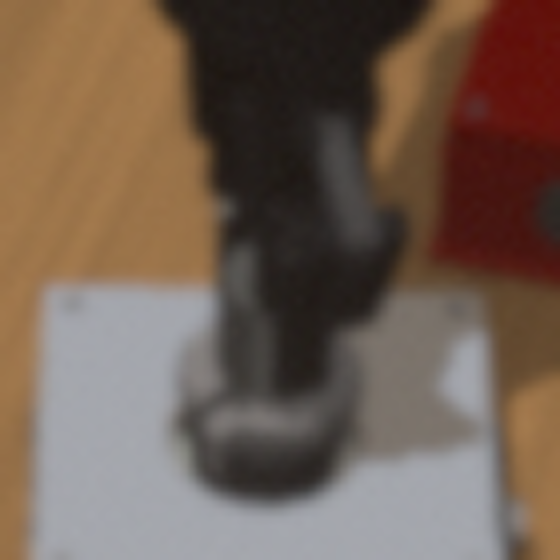

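```bash
python3 -m creep '[{"rx":0,"ry":0,"rz":0,"tx":0,"ty":0,"tz":1,"hand":1},{"rx":0,"ry":0,"rz":0,"tx":0,"ty":0,"tz":1,"hand":1}]'; python3 -m creep '[{"rx":0,"ry":0,"rz":0,"tx":0,"ty":0,"tz":1,"hand":1},{"rx":0,"ry":0,"rz":0,"tx":0,"ty":0,"tz":1,"hand":1}]';python3 -m creep '[{"rx":0,"ry":0,"rz":0,"tx":0,"ty":0,"tz":1,"hand":1},{"rx":0,"ry":0,"rz":0,"tx":0,"ty":0,"tz":1,"hand":1}]' 
```

```text
clock: 9.65
position: [0.5295, -0.166, 0.0942]
tool_rot: [-3.141, 0.0, 0.592]
force: [-1.0, -0.3, -2.1]
grip_width: 0.0299
clock: 9.85
position: [0.5295, -0.1659, 0.0932]
tool_rot: [-3.141, 0.0, 0.592]
force: [0.3, 0.5, -2.5]
grip_width: 0.0299
clock: 10.05
position: [0.5295, -0.166, 0.0922]
tool_rot: [-3.142, 0.0, 0.592]
force: [0.2, 0.1, -3.2]
grip_width: 0.0296
```

```bash
python3 -m creep '[{"rx":0,"ry":0,"rz":0,"tx":0,"ty":0,"tz":1,"hand":1},{"rx":0,"ry":0,"rz":0,"tx":0,"ty":0,"tz":1,"hand":1}]'; python3 -m creep '[{"rx":0,"ry":0,"rz":0,"tx":0,"ty":0,"tz":1,"hand":1},{"rx":0,"ry":0,"rz":0,"tx":0,"ty":0,"tz":1,"hand":1}]'
```

```text
clock: 10.25
position: [0.5295, -0.1659, 0.0912]
tool_rot: [-3.141, 0.0, 0.592]
force: [1.0, -0.3, -2.3]
grip_width: 0.0298
clock: 10.45
position: [0.5296, -0.166, 0.0904]
tool_rot: [3.142, -0.0, 0.592]
force: [-2.0, 1.1, 3.3]
grip_width: 0.03
```

```bash
python3 - <<'E'
from h import *
delta([.5292,-.166,.0905],34)
p=viewer.grab_frame('side');save(p,'s12',(270,140,340,210),8)
ang=np.linspace(0,2*np.pi,73)
im=cv2.resize(np.array(p["pixels"])[150:210,270:340],None,fx=8,fy=8,interpolation=cv2.INTER_CUBIC)
im=cv2.convertScaleAbs(im,alpha=1.8)
raw=im.copy()
for z,col in((.075,(0,255,0)),(.083,(0,255,255)),(.088,(255,0,255)),(.06,(255,0,0))):
    P=np.c_[.529+.025*np.cos(ang),-.166+.025*np.sin(ang),np.full(73,z)]
    cv2.polylines(im,[((proj(p,P)-[270,150])*8).astype(np.int32).reshape(-1,1,2)],True,col,1)
cv2.imwrite("pics/ov12.png",cv2.resize(np.hstack([raw,im]),(798,343)))
E
```

```text
clock 10.45 pos [ 0.5296 -0.166   0.0904] rpy [180.    -0.    33.94] q7 -0.94 F [-2.03  1.06  3.32] M [0.08 0.31 0.01] w 0.0300
t mm [-0.4 -0.2 -0.1] r deg [ 0.   -0.   -0.06]
```

View pics/ov12.png

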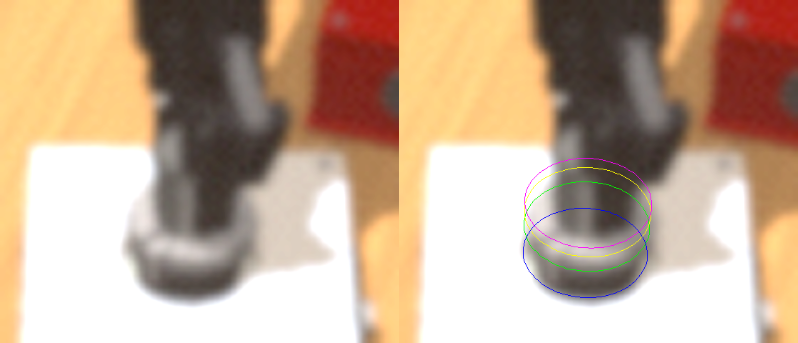

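View pics/s12.png

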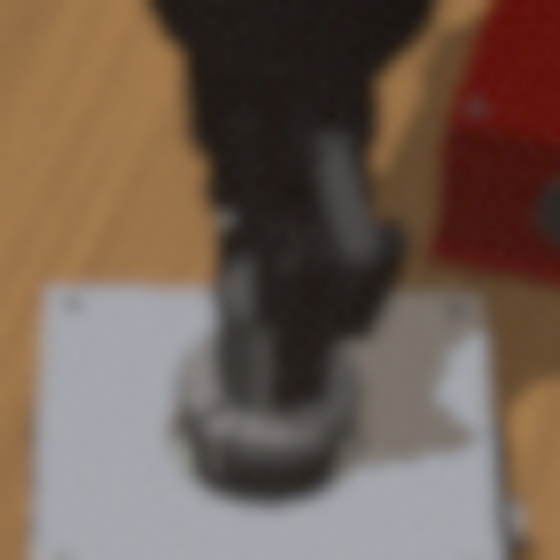

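```bash
python3 -m creep '[{"rx":0,"ry":0,"rz":0,"tx":-0.3,"ty":-0.5,"tz":0,"hand":1},{"rx":0,"ry":0,"rz":0,"tx":-0.3,"ty":-0.5,"tz":0,"hand":1},{"rx":0,"ry":0,"rz":0,"tx":-0.3,"ty":-0.5,"tz":0.5,"hand":1},{"rx":0,"ry":0,"rz":0,"tx":-0.3,"ty":-0.5,"tz":0.5,"hand":1}]';python3 -c "
from h import *
delta([.5292,-.166,.0905],34)"
```

```text
clock: 10.9
position: [0.5294, -0.1659, 0.0899]
tool_rot: [3.141, -0.001, 0.592]
force: [2.4, -1.7, 3.2]
grip_width: 0.0302
clock 10.90 pos [ 0.5294 -0.1659  0.0899] rpy [ 1.7996e+02 -3.0000e-02  3.3930e+01] q7 -0.94 F [ 2.42 -1.69  3.22] M [-0.49 -0.54 -0.06] w 0.0302
t mm [-0.2 -0.  -0.6] r deg [ 0.04 -0.03 -0.07]
```

```bash
python3 -m creep '[{"rx":0,"ry":0,"rz":0,"tx":0.15,"ty":0.3,"tz":0,"hand":1},{"rx":0,"ry":0,"rz":1.5,"tx":0.15,"ty":0.3,"tz":0,"hand":1},{"rx":0,"ry":0,"rz":3,"tx":0.15,"ty":0.3,"tz":0,"hand":1},{"rx":0,"ry":0,"rz":3,"tx":0.15,"ty":0.3,"tz":0,"hand":1}]';python3 -c "
from h import *
delta([.5292,-.166,.0905],34)"; python3 -m creep '[{"rx":0,"ry":0,"rz":1.5,"tx":0,"ty":0,"tz":0,"hand":1},{"rx":0,"ry":0,"rz":3,"tx":0,"ty":0,"tz":0,"hand":1},{"rx":0,"ry":0,"rz":3,"tx":0,"ty":0,"tz":0,"hand":1}]';python3 -c "
from h import *
delta([.5292,-.166,.0905],34)"
```

```text
clock: 11.3
position: [0.5293, -0.1658, 0.0898]
tool_rot: [-3.141, 0.0, 0.538]
force: [0.6, -0.1, 5.1]
grip_width: 0.0299
clock 11.30 pos [ 0.5293 -0.1658  0.0898] rpy [-1.7999e+02  1.0000e-02  3.0850e+01] q7 -0.99 F [ 0.61 -0.12  5.05] M [-0.03 -0.17 -0.09] w 0.0299
t mm [-0.2  0.2 -0.7] r deg [-0.01  0.01 -3.15]
clock: 11.6
position: [0.5297, -0.1659, 0.0899]
tool_rot: [3.141, -0.001, 0.486]
force: [3.6, -0.0, 3.4]
grip_width: 0.0297
clock 11.60 pos [ 0.5297 -0.1659  0.0899] rpy [ 1.7998e+02 -3.0000e-02  2.7860e+01] q7 -1.03 F [ 3.56 -0.02  3.38] M [-0.1  -0.83 -0.02] w 0.0297
t mm [-0.5 -0.1 -0.6] r deg [ 0.03 -0.03 -6.14]
```

```bash
python3 -m creep '[{"rx":0,"ry":0,"rz":2,"tx":0,"ty":0,"tz":0,"hand":1},{"rx":0,"ry":0,"rz":4,"tx":0,"ty":0,"tz":0,"hand":1},{"rx":0,"ry":0,"rz":4,"tx":0,"ty":0,"tz":0,"hand":1}]';python3 -c "
from h import *
delta([.5292,-.166,.0905],34)"; python3 -m creep '[{"rx":0,"ry":0,"rz":-4,"tx":0,"ty":0,"tz":0,"hand":1},{"rx":0,"ry":0,"rz":-8,"tx":0,"ty":0,"tz":0,"hand":1},{"rx":0,"ry":0,"rz":-8,"tx":0,"ty":0,"tz":0,"hand":1}]';python3 -c "
from h import *
delta([.5292,-.166,.0905],34)"; python3 -m creep '[{"rx":0,"ry":0,"rz":-3,"tx":0,"ty":0,"tz":0,"hand":1},{"rx":0,"ry":0,"rz":-6,"tx":0,"ty":0,"tz":0,"hand":1},{"rx":0,"ry":0,"rz":-6,"tx":0,"ty":0,"tz":0,"hand":1}]';python3 -c "
from h import *
delta([.5292,-.166,.0905],34)"
```

```text
clock: 11.9
position: [0.5299, -0.166, 0.09]
tool_rot: [3.141, -0.001, 0.415]
force: [5.0, -0.8, 3.0]
grip_width: 0.03
clock 11.90 pos [ 0.5299 -0.166   0.09  ] rpy [ 1.7996e+02 -6.0000e-02  2.3810e+01] q7 -1.08 F [ 4.98 -0.84  3.05] M [-0.26 -1.22  0.1 ] w 0.0300
t mm [-0.7 -0.2 -0.5] r deg [  0.04  -0.05 -10.19]
clock: 12.2
position: [0.529, -0.1659, 0.0897]
tool_rot: [-3.141, 0.0, 0.558]
force: [-0.5, 0.3, 4.1]
grip_width: 0.0298
clock 12.20 pos [ 0.529  -0.1659  0.0897] rpy [-1.7997e+02  3.0000e-02  3.1950e+01] q7 -0.97 F [-0.51  0.33  4.06] M [-0.02 -0.11  0.06] w 0.0298
t mm [ 0.1  0.2 -0.8] r deg [-0.03  0.02 -2.05]
clock: 12.5
position: [0.5297, -0.1664, 0.0899]
tool_rot: [3.141, -0.0, 0.66]
force: [3.6, -3.9, 3.3]
grip_width: 0.0297
clock 12.50 pos [ 0.5297 -0.1664  0.0899] rpy [ 1.7996e+02 -3.0000e-02  3.7820e+01] q7 -0.89 F [ 3.57 -3.86  3.28] M [-0.81 -0.98 -0.06] w 0.0297
t mm [-0.2 -0.6 -0.6] r deg [ 0.04 -0.03  3.82]
```

```bash
python3 -m creep '[{"rx":0,"ry":0,"rz":4,"tx":0,"ty":0,"tz":0,"hand":1},{"rx":0,"ry":0,"rz":6.5,"tx":0,"ty":0,"tz":0,"hand":1},{"rx":0,"ry":0,"rz":6.5,"tx":0,"ty":0,"tz":-3,"hand":1},{"rx":0,"ry":0,"rz":6.5,"tx":0,"ty":0,"tz":-8,"hand":1},{"rx":0,"ry":0,"rz":-1,"tx":0,"ty":0,"tz":-8,"hand":1},{"rx":0,"ry":0,"rz":-8,"tx":0,"ty":0,"tz":-8,"hand":1},{"rx":0,"ry":0,"rz":-15,"tx":0,"ty":0,"tz":-8,"hand":1},{"rx":0,"ry":0,"rz":-15,"tx":0,"ty":0,"tz":-7,"hand":1}]';python3 -c "
from h import *
delta([.5292,-.166,.0955],34)"; python3 -m creep '[{"rx":0,"ry":0,"rz":0,"tx":0,"ty":0,"tz":0.7,"hand":1},{"rx":0,"ry":0,"rz":0,"tx":0,"ty":0,"tz":0.7,"hand":1}]'; python3 -m creep '[{"rx":0,"ry":0,"rz":0,"tx":0,"ty":0,"tz":0.7,"hand":1},{"rx":0,"ry":0,"rz":0,"tx":0,"ty":0,"tz":0.7,"hand":1}]'
```

```text
clock: 13.3
position: [0.5289, -0.1659, 0.0968]
tool_rot: [-3.141, 0.0, 0.926]
force: [-0.1, -0.4, -2.7]
grip_width: 0.0298
clock 13.30 pos [ 0.5289 -0.1659  0.0968] rpy [-179.95    0.     53.06] q7 -0.68 F [-0.09 -0.43 -2.69] M [ 0.02 -0.03  0.01] w 0.0298
t mm [0.1 0.3 1.3] r deg [-4.000e-02  1.000e-02  1.906e+01]
clock: 13.5
position: [0.5291, -0.1659, 0.096]
tool_rot: [-3.141, 0.0, 0.921]
force: [-0.6, 0.5, -1.9]
grip_width: 0.0299
clock: 13.7
position: [0.5293, -0.1658, 0.0955]
tool_rot: [-3.142, 0.0, 0.923]
force: [-3.1, -0.8, 3.2]
grip_width: 0.0303
```

Contact now comes at TCP z = 0.0955 with the head turned 21° off. Turned to match the dogs, it came at 0.0905. That is exactly the 5 mm dog height, so the earlier position was home. I'm turning back under light pressure to drop in.

```bash
python3 -m creep '[{"rx":0,"ry":0,"rz":6,"tx":0,"ty":0,"tz":0,"hand":1},{"rx":0,"ry":0,"rz":13,"tx":0,"ty":0,"tz":0,"hand":1},{"rx":0,"ry":0,"rz":18,"tx":0,"ty":0,"tz":0,"hand":1},{"rx":0,"ry":0,"rz":21,"tx":0,"ty":0,"tz":0.5,"hand":1},{"rx":0,"ry":0,"rz":21,"tx":0,"ty":0,"tz":1.5,"hand":1},{"rx":0,"ry":0,"rz":21,"tx":0,"ty":0,"tz":2.5,"hand":1},{"rx":0,"ry":0,"rz":21,"tx":0,"ty":0,"tz":3.5,"hand":1}]';python3 -c "
from h import *
delta([.5290,-.166,.0905],31.5)"
```

```text
clock: 14.4
position: [0.5293, -0.1658, 0.0917]
tool_rot: [-3.141, -0.0, 0.559]
force: [-0.3, 0.7, -2.6]
grip_width: 0.03
clock 14.40 pos [ 0.5293 -0.1658  0.0917] rpy [-179.99   -0.     32.01] q7 -0.97 F [-0.3   0.66 -2.57] M [-0.03  0.01  0.02] w 0.0300
t mm [-0.4 -0.   1.2] r deg [-0.01 -0.    0.51]
```

```bash
python3 -m creep '[{"rx":0,"ry":0,"rz":0,"tx":-0.2,"ty":0,"tz":0.6,"hand":1},{"rx":0,"ry":0,"rz":0,"tx":-0.2,"ty":0,"tz":1.2,"hand":1},{"rx":0,"ry":0,"rz":0,"tx":-0.2,"ty":0,"tz":2,"hand":1},{"rx":0,"ry":0,"rz":0,"tx":-0.2,"ty":0,"tz":2,"hand":1}]';python3 -c "
from h import *
delta([.5290,-.166,.0857],31.5)"
```

```text
clock: 14.8
position: [0.5291, -0.166, 0.09]
tool_rot: [-3.142, 0.0, 0.558]
force: [-1.8, -0.1, 3.0]
grip_width: 0.0302
clock 14.80 pos [ 0.5291 -0.166   0.09  ] rpy [-180.      0.     31.94] q7 -0.97 F [-1.82 -0.14  3.04] M [0.07 0.42 0.05] w 0.0302
t mm [-0.1 -0.1  4.3] r deg [-0.    0.    0.44]
```

```bash
python3 -m creep '[{"rx":0,"ry":0,"rz":0,"tx":-0.1,"ty":0,"tz":0.7,"hand":1},{"rx":0,"ry":0,"rz":0,"tx":-0.1,"ty":0,"tz":1.4,"hand":1},{"rx":0,"ry":0,"rz":0,"tx":-0.1,"ty":0,"tz":2,"hand":1},{"rx":0,"ry":0,"rz":0,"tx":-0.1,"ty":0,"tz":2,"hand":1}]';python3 -c "
from h import *
delta([.5290,-.166,.0857],31.5)"
```

```text
clock: 15.2
position: [0.5292, -0.166, 0.0879]
tool_rot: [3.141, -0.0, 0.557]
force: [-2.9, 1.1, 5.2]
grip_width: 0.0296
clock 15.20 pos [ 0.5292 -0.166   0.0879] rpy [ 1.7999e+02 -1.0000e-02  3.1940e+01] q7 -0.97 F [-2.95  1.08  5.16] M [0.18 0.49 0.01] w 0.0296
t mm [-0.1 -0.1  2.2] r deg [ 0.01 -0.01  0.44]
```

```bash
python3 -m creep '[{"rx":0,"ry":0,"rz":0,"tx":0,"ty":0,"tz":0.8,"hand":1},{"rx":0,"ry":0,"rz":0,"tx":0,"ty":0,"tz":1.6,"hand":1},{"rx":0,"ry":0,"rz":0,"tx":0,"ty":0,"tz":2.3,"hand":1},{"rx":0,"ry":0,"rz":0,"tx":0,"ty":0,"tz":2.3,"hand":1},{"rx":0,"ry":0,"rz":0,"tx":0,"ty":0,"tz":2.3,"hand":1}]';python3 -c "
from h import *
delta([.5290,-.166,.0906],31.5)"
```

```text
clock: 15.7
position: [0.5292, -0.166, 0.0858]
tool_rot: [3.141, -0.0, 0.557]
force: [-2.3, 1.0, 7.6]
grip_width: 0.0297
clock 15.70 pos [ 0.5292 -0.166   0.0858] rpy [ 1.7999e+02 -1.0000e-02  3.1940e+01] q7 -0.97 F [-2.31  1.03  7.55] M [ 0.2   0.65 -0.02] w 0.0297
t mm [-0.1 -0.1 -4.8] r deg [ 0.01 -0.01  0.44]
```

```bash
python3 -m creep '[{"rx":0,"ry":0,"rz":0,"tx":0,"ty":0,"tz":0.3,"hand":1},{"rx":0,"ry":0,"rz":0,"tx":0,"ty":0,"tz":0.3,"hand":1},{"rx":0,"ry":0,"rz":0,"tx":0,"ty":0,"tz":-1.2,"hand":1},{"rx":0,"ry":0,"rz":0,"tx":0,"ty":0,"tz":-2.7,"hand":1},{"rx":0,"ry":0,"rz":0,"tx":0,"ty":0,"tz":-4.2,"hand":1},{"rx":0,"ry":0,"rz":0,"tx":0,"ty":0,"tz":-4.2,"hand":1}]';python3 -c "
from h import *
delta([.5290,-.166,.0906],31.5)"
```

```text
clock: 16.3
position: [0.5291, -0.166, 0.0899]
tool_rot: [3.142, -0.0, 0.557]
force: [-1.3, 0.1, 3.4]
grip_width: 0.03
clock 16.30 pos [ 0.5291 -0.166   0.0899] rpy [ 1.800e+02 -1.000e-02  3.194e+01] q7 -0.97 F [-1.3   0.09  3.43] M [0.12 0.38 0.01] w 0.0300
t mm [-0.1 -0.1 -0.7] r deg [ 0.   -0.01  0.44]
```

The spindle sank about 5 mm at roughly 10 N and has risen back under light contact. I'm releasing now.

```bash
python3 -m creep '[{"rx":0,"ry":0,"rz":0,"tx":0,"ty":0,"tz":0,"hand":0.3},{"rx":0,"ry":0,"rz":0,"tx":0,"ty":0,"tz":0,"hand":0},{"rx":0,"ry":0,"rz":0,"tx":0,"ty":0,"tz":0,"hand":-0.3},{"rx":0,"ry":0,"rz":0,"tx":0,"ty":0,"tz":0,"hand":-0.5},{"rx":0,"ry":0,"rz":0,"tx":0,"ty":0,"tz":0,"hand":-0.5},{"rx":0,"ry":0,"rz":0,"tx":0,"ty":0,"tz":0,"hand":-0.5}]';python3 -c "
from h import *
delta([.5290,-.166,.0906],31.5)
p=viewer.grab_frame('side');save(p,'s13',(270,140,340,210),8)"
```

```text
clock: 16.9
position: [0.5291, -0.1661, 0.0897]
tool_rot: [-3.142, 0.0, 0.557]
force: [-0.2, 0.0, 0.3]
grip_width: 0.0642
clock 16.90 pos [ 0.5291 -0.1661  0.0897] rpy [-180.      0.     31.94] q7 -0.97 F [-0.22  0.    0.32] M [-0.   -0.01 -0.02] w 0.0642
t mm [-0.  -0.1 -0.9] r deg [-0.    0.    0.44]
```

View pics/s13.png

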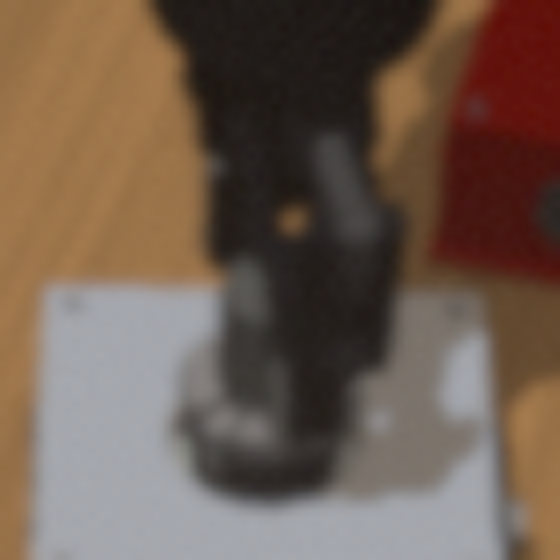

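```bash
python3 -m creep '[{"rx":0,"ry":0,"rz":0,"tx":0,"ty":0,"tz":-4,"hand":-0.5},{"rx":0,"ry":0,"rz":0,"tx":0,"ty":0,"tz":-12,"hand":-0.5},{"rx":0,"ry":0,"rz":0,"tx":0,"ty":0,"tz":-25,"hand":-0.5},{"rx":0,"ry":0,"rz":0,"tx":0,"ty":0,"tz":-45,"hand":-0.5},{"rx":0,"ry":0,"rz":0,"tx":0,"ty":0,"tz":-75,"hand":-0.5},{"rx":0,"ry":0,"rz":0,"tx":0,"ty":0,"tz":-105,"hand":-0.5},{"rx":0,"ry":0,"rz":0,"tx":0,"ty":0,"tz":-130,"hand":-0.5},{"rx":0,"ry":0,"rz":0,"tx":0,"ty":0,"tz":-140,"hand":-0.5}]'
python3 -m creep '[{"rx":0,"ry":0,"rz":0,"tx":20,"ty":-32,"tz":0,"hand":-0.5},{"rx":0,"ry":0,"rz":0,"tx":40,"ty":-65,"tz":0,"hand":-0.5},{"rx":0,"ry":0,"rz":0,"tx":60,"ty":-100,"tz":0,"hand":-0.5},{"rx":0,"ry":0,"rz":0,"tx":80,"ty":-135,"tz":0,"hand":-0.5},{"rx":0,"ry":0,"rz":0,"tx":100,"ty":-170,"tz":0,"hand":-0.5},{"rx":0,"ry":0,"rz":0,"tx":105,"ty":-190,"tz":0,"hand":-0.5},{"rx":0,"ry":0,"rz":0,"tx":105,"ty":-190,"tz":0,"hand":-0.5}]'
python3 - <<'E'
from h import *
p=viewer.grab_frame('side');q=viewer.grab_frame('top');save(q,'t14')
c=[.529,-.166]
ang=np.linspace(0,2*np.pi,73)
def ov(p,off,S,w):
    im=cv2.resize(np.array(p["pixels"])[off[1]:off[1]+w,off[0]:off[0]+w],(400,400),interpolation=cv2.INTER_CUBIC); raw=im.copy();s=400/w
    for z,r,col in((.075,.025,(0,255,0)),(.083,.025,(0,255,255)),(.119,.0155,(255,0,255))):
        P=np.c_[c[0]+r*np.cos(ang),c[1]+r*np.sin(ang),np.full(73,z)]
        cv2.polylines(im,[((proj(p,P)-off)*s).astype(np.int32).reshape(-1,1,2)],True,col,1)
    cv2.imwrite("pics/%s.png"%S,np.hstack([raw,im]))
ov(p,[275,150],'ov14s',60);ov(q,[278,204],'ov14t',80)
E
```

```text
clock: 17.75
position: [0.5299, -0.1662, 0.2333]
tool_rot: [3.139, -0.003, 0.557]
force: [-0.5, 0.4, -0.4]
grip_width: 0.0645
clock: 18.45
position: [0.5169, 0.0539, 0.2301]
tool_rot: [-3.141, -0.0, 0.562]
force: [0.1, -0.8, -0.6]
grip_width: 0.0642
```

View pics/ov14s.png

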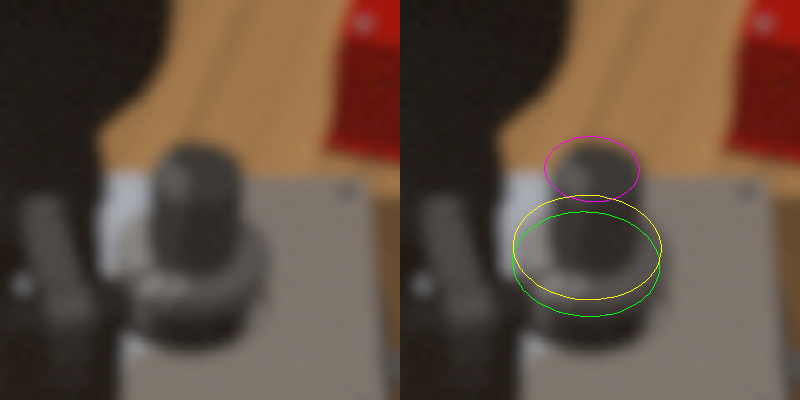

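View pics/ov14t.png

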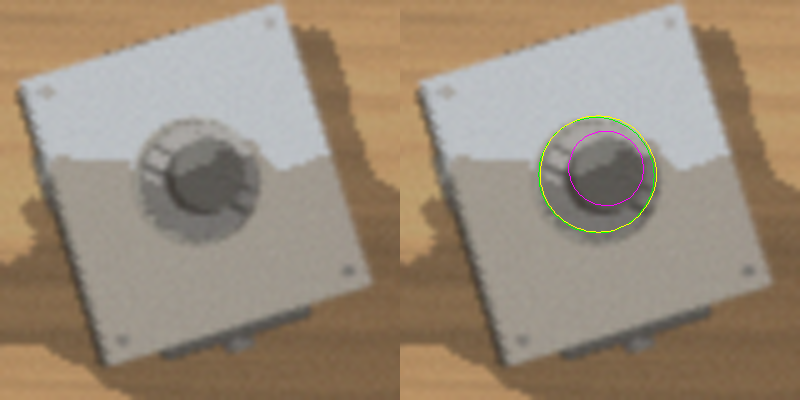

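View pics/t14.png

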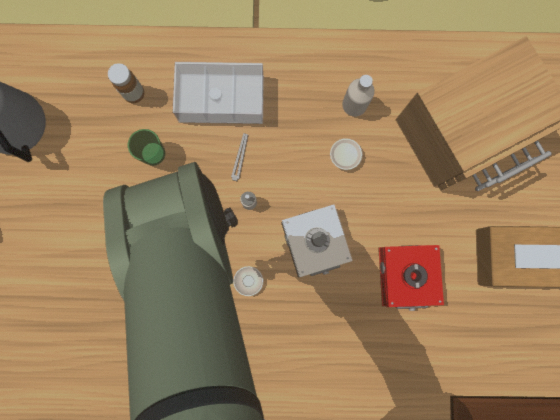

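The side view shows the knob top at (197,170) in the crop, at or slightly below the predicted home height. The top view shows both dogs as light patches in the slots, at about (155,165) and (243,205). The other things are where they were.

```bash
python3 -c "
from h import *
print(bot.observe()['force'],bot.job_done())"
```

```text
the job is handed in; nothing more can be done
[ 0.18705867 -1.0587668  -0.1884065 ] None
```

The grinding head is seated in the white grinder's spindle, the taper is set, and the job is handed in at about 18.6 s.

- **Seating:** I turned the head under light pressure until its slots dropped over the dogs. Turned 21° off, contact came at tool height 0.0955 m; with the slots lined up it came at about 0.0905 m, matching the 5 mm dog height.
- **Setting the taper:** I pressed straight down until the spindle sank about 5 mm. The wrist read +7.6 N, which is about 10 N of press once the head's weight is added back, well below 30 N. I let the spindle rise, opened the gripper and backed off.
- **Last checks:** The force was near zero after release. The camera shows the flange centred on the spindle, with the dogs in the slots and the knob top at the home height. The other things on the shelf in view had not moved; the retracted arm hid the stand and the yellow look-alike in that last picture.
- **Disagreements:** The cameras and the arm differed by about 1–2 mm sideways. I felt sideways forces of up to about 5 N while turning the head to find the slot walls.

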